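Clamp a filter cell with the click wrench

ROBOT

A 6-joint arm with a two-finger parallel gripper is mounted at the origin on the work surface. World frame = base frame: x ahead of the robot, y to its left, z up, the work surface at z = 0. Lengths are in m, angles in rad, forces in N, time in s.
With the tool pointing down it reaches from about 0.35 to 0.975 m from the base axis. Payload 4.9 kg.
Tool frame: the origin (TCP) lies midway between the tips of the shut fingers; the grasp point (between the pads) lies 19 mm behind it; z points along the fingers, y is the direction in which the jaws open and shut (so a half turn about z gives the same grasp; the last joint's range is limited). The gripper opens to 85 mm and grips with 20 to 120 N. Pads are 22 mm wide; open, the fingers measure 114 mm over their backs; the gripper's body (76 mm by 85 mm) begins 54 mm behind the grasp point. The pads swing forward as they close: fully open they stand 13 mm farther back than shut.
Start: joints at [-1.341, 0.053, 1.613, -0, 1.476, -0.119], TCP at [0.214, -0.587, 0.231] pointing down, gripper open.
Joint ranges: [-3.01, 3.01], [-1.01, 2.22], [0.06, 2.58], [-1.02, 4.17], [0.09, 2.62], [-3.14, 3.14]. Speed limits (rad/s): [2.57, 2.57, 3.14, 3.14, 3.14, 3.14].

INTERFACE

Orientations are given as a unit quaternion [w, x, y, z].
In Python, from plant import state, grab_frame, camera_params, job_done, boxes_of gives the robot as it stands.
- The arm moves only by the tool step_arm, never from a script. Its argument "steps" is a list of rows, each a list of 4 numbers: the shift along the tool's x, y, z in mm, then the turn about the tool's z in degrees. A call has 1 to 8 rows; each row shifts and turns the pose as measured when the row begins, along the tool's axes as they then stand; what a row does not reach is not made up. A row lasts 1/10 s, in which the tool goes at most 50 mm and 8.59 degrees, less where a joint would pass 70% of its speed; a pose out of reach is approached as far as the arm can. A call is refused whole if a number of a shift passes 50 or a number of a turn 8.59, either way. A call with a gripper value outside its range is refused whole. "claw" is the opening in per cent of the stroke, from 0 (shut) to 100 (fully open), set as the call begins (left out, the last holds). The fingers move at their own pace and stop on an object; the grip force is fixed at half the most. Time passes only in rows, so rows that do not move let the fingers close. It gives the time, the measured TCP pose, the force and the opening at its end, in the units of the state.
- state(): the state, without advancing time (a new reading comes with each control period).
- grab_frame(name): name is "scene" or "side" or "wrist"; returns (picture, depth): 400x640x3 uint8, red, green, blue; 400x640 float32, m along the optical axis (not along the pixel's ray), 0 where there is no reading.
- camera_params(name): a dict with "mtx" (3x3 intrinsics, pixels), "k1" (the pictures are not rectified: a ray, as slopes to the right and down, at radius r is drawn at 1 + k1 r^2 times it, then the intrinsics apply), "extrinsics" (4x4, takes a point from camera to world coordinates); the wrist camera has in their place "T_tool_cam" (4x4, takes a point from camera to tool coordinates, whose origin is the TCP and whose axes are the flange's). Camera axes: x right, y down, z forward; pixel columns grow to the right and rows downward; lengths in m; the calibration is good to about 2 mm. A picture is of the moment at which its call begins: read the wrist's pose just before it. camera_params takes no time and is no camera call.
- job_done(): hands the job in, once; it reports no verdict.
Trained networks look in the newest picture that a camera, given by its name, has taken for a name from the list of things; names that differ only in an ending like _2 or _b are one class to them, and where a whole thing is asked for, a point or a joint stands for the part that bears it (a point fixed in the world has none). Each returns a list of dicts, best first, with "p" (0 to 1); they miss things now and then, are a little off and sometimes report something else, mostly with a low value. They report only what shows in the picture. A call takes as long as a camera call. They do not tell look-alikes from the thing itself.
- boxes_of(camera, label): "box" ([left, top, width, height] in pixels, round what is visible of it).
The state is a dict: "time": time; "joint_pos": joint angles; "joint_vel": joint speeds; "joint_efforts": joint torques, N m; "tool_pos": TCP position; "tool_rot": TCP orientation; "contact_force": force on the tool from outside, world axes, zero at the start; "ft_torque": the same for the moment, N m; "gripper_width": opening from 0.0 (shut) to 1.0 (fully open).
Only numpy, scipy, OpenCV 4.12 (cv2) and the standard library are available. Lean on these libraries where they do the work, as an engineer would, in place of code of your own. Each camera call takes 0.05 s, during which the arm holds its last target. There are 200 camera calls.

TASK

Slide the round steel filter cell by its handle along the bed of the screw clamp until it is fully home against the rear stop. Then push the click-type torque wrench on top of the clamp clockwise (seen from above) at its rubber grip until its handle breaks over at the hinge, stop right there without forcing it further, and let go so that the handle springs straight again. Leave the cell home and do not disturb the bottles, box and beaker around.

Things in the scene. Friction and masses are not known exactly. Their poses are not given: they have to be found in the camera images.
- press: Screw clamp bolted to the bench: flat bed, x -245 to +65 mm, 100 mm wide, top at z = 20 mm, with a steel portal (bridge 46 x 120 mm, top at z = 92 mm) carrying the clamp screw. Origin: on the bench under the screw's vertical axis. +x: the way the cell slides home; z up. The rear stop's face is at x = +30 mm: the cell is home when its axis is at x = 0.
- seat (a point): Where the centre of the cell's underside lies when home: on the bed (z = 20 mm), on the screw axis. Axes as press. Two cheeks 18 mm high guide the cell, inner faces at y = +-32 mm from x = -35 to +30 mm, with a flared mouth out to x = -63 mm.
- cell: Loose steel filter cell: disc 60 mm across, 40 mm high, 0.3 to 0.65 kg, with a straight round handle 12 mm thick along its own -x, 28 to 140 mm from its axis, centre line 24 mm above the underside. Origin: centre of the underside; z up. Starts on the bed 55 to 85 mm short of home, handle away from the portal, up to 5 mm and 6 degrees askew.
- grip (a point): Middle of the wrench's rubber grip (24 mm thick), on its centre line, 115 mm above the bench, 170 mm from the screw axis. y axis: along the handle, outward; z up; the clockwise push is along its +x. The rubber reaches 50 mm inward and 40 mm outward of it, then 12 mm of steel end.
- head (a point): Centre of the top of the wrench's round head (42 mm across), on the screw axis, 128 mm above the bench. The wrench turns level about it. Clockwise it swings free for 0.1 to 0.3 rad, then carries the screw for some 0.2 to 0.6 rad, different each time: 5 N or more at the grip, rising to about 11 N, where the handle breaks over. Counter-clockwise it swings free.
- handle (a joint): Break-over angle of the wrench handle (rad) about an upright hinge 55 mm from the screw axis: 0 straight, growing as it folds under the clockwise push. Sprung to 0 until the set torque; clicked beyond 0.09; from there the force hardly grows and the handle gives way easily; above 0.22 is over-torqued (hard end 0.32). Springs back to 0 when let go.
- tip_box: Bystander: pipette tip box 124 x 89 x 59 mm, clear with a blue lid; origin at the centre of the underside.
- reagent: Bystander: jar 70 mm in diameter, 130 mm high; origin at the centre of the underside.
- beaker: Bystander: clear plastic cup 72 mm wide, 90 mm high; origin at the centre of the underside.
- wash: Bystander: white bottle with a red cap, 64 mm in diameter, 170 mm high; origin at the centre of the underside.
There are look-alikes about, which are no part of the job. Of the things like the cell, leave any that is brown or turquoise; of the rest the smaller one is meant.

How it is judged:
On the way, in this order (a step that is already met when the one before it is completed fails the run):
1. the cell is fully home against the rear stop, the wrench not yet clicked (x of cell in the frame of press above -0.004 m and horizontal distance between cell and seat below 0.007 m and value of joint handle below 0.05 rad), for 0.2 s.
2. the wrench handle breaks over (clicks) with the cell home (value of joint handle above 0.09 rad and x of cell in the frame of press above -0.004 m), for 0.1 s.
3. the handle has sprung straight again (value of joint handle below 0.04 rad), for 0.1 s.
At the end, for the whole second after the job is handed in: The cell stands upright and at rest on the bed within 4 mm of the rear-stop position, and the wrench handle, having clicked, is let go and straight again (under 0.04 rad) (value of joint handle below 0.04 rad and x of cell in the frame of press above -0.004 m and horizontal distance between cell and seat below 0.007 m and angle between cell's own z axis and vertical below 0.05 rad and linear speed of cell below 0.01 m/s and velocity of joint handle below 0.05 rad/s); the robot touches nothing.
It fails at once if the wrench is forced on after the click (break-over angle above 0.22 rad) (value of joint handle above 0.22 rad).
It fails at once if the wrench is clicked while the cell is not home (value of joint handle above 0.09 rad and x of cell in the frame of press below -0.008 m).
It fails at once if a bystander is moved by more than 30 mm (distance of any of tip_box, reagent, beaker, wash from where it was at the start of the episode above 0.03 m).
It also fails if it takes over 72 s, if anything falls off the work surface, if the arm or the gripper's body presses on something with over 40 N, if the wrist force passes 120 N, or if a joint passes its speed limit or range.

## Working session

There is one attempt and no reset: what is moved stays moved. The work goes in short steps, Python scripts to look and compute and a tool call to move; the robot and the scene stay as the last step left them, time stands still between calls to the robot, and variables do not carry over. Pictures are saved under pics/ and viewed, about 8 in all and at most 12, crops included, and the job is handed in when it is done.

Besides the shell and the picture viewer there is one more tool, called after "Emit:" as name(argument=value, ...), one argument or row to a line, values as JSON. step_arm: Moves the arm, as the interface text tells. Its arguments: {"type":"object","properties":{"steps":{"type":"array"},"claw":{"type":"number"}},"required":["steps"]}

```bash
mkdir -p pics
cat > h.py <<'E'
import numpy as np, cv2
from scipy.spatial.transform import Rotation as R
from plant import state, grab_frame, camera_params, job_done, boxes_of
def T_cam(name, st=None):
    p=camera_params(name)
    if name!="wrist": return np.array(p["extrinsics"])
    T=np.eye(4); q=st["tool_rot"]; T[:3,:3]=R.from_quat([q[1],q[2],q[3],q[0]]).as_matrix(); T[:3,3]=st["tool_pos"]
    return T@np.array(p["T_tool_cam"])
def cloud(name, depth, T):
    "world xyz for every pixel"
    p=camera_params(name); K=np.array(p["mtx"]); k=p["k1"]
    h,w=depth.shape; u,v=np.meshgrid(np.arange(w),np.arange(h))
    pts=np.stack([u,v],-1).reshape(-1,1,2).astype(np.float64)
    n=cv2.undistortPoints(pts,K,np.array([k,0,0,0.])).reshape(h,w,2)
    P=np.dstack([n*depth[...,None],depth])
    W=P@T[:3,:3].T+T[:3,3]; W[depth==0]=np.nan
    return W
def shot(name):
    st=state(); im,d=grab_frame(name); return im,cloud(name,d,T_cam(name,st)),st
E
python3 - <<'E'
from h import *
for n in ("scene","side"):
    im,W,st=shot(n); cv2.imwrite(f"pics/{n}0.png",im[...,::-1]); np.savez(f"{n}0.npz",im=im,W=W)
    for l in ("cell","press","grip","head","tip_box","reagent","beaker","wash"):
        for b in boxes_of(n,l)[:4]:
            x,y,w,h=b["box"]; c=W[int(np.clip(y+h/2,0,399)),int(np.clip(x+w/2,0,639))]
            print(n,l,np.round(b["box"]),round(b["p"],2),np.round(c,3))
print(state()["tool_rot"],state()["time"])
E
```

```text
scene cell [435. 190.  32.  75.] 0.95 [0.251 0.259 0.001]
scene cell [294. 101.  58.  40.] 0.64 [ 0.186 -0.295  0.001]
scene cell [219. 274.  53.  54.] 0.59 [0.796 0.042 0.029]
scene cell [261. 180.  31.  42.] 0.57 [ 0.551 -0.116  0.053]
scene press [242. 172. 124.  99.] 0.55 [0.565 0.006 0.092]
scene grip [303. 181.  66.  34.] 0.89 [0.472 0.032 0.129]
scene head [286. 182.  83.  45.] 0.85 [0.5   0.027 0.122]
scene tip_box [218. 124.  50.  41.] 0.6 [ 0.475 -0.347  0.057]
scene tip_box [420. 268.  38.  52.] 0.33 [0.51  0.38  0.121]
scene tip_box [305. 183.  63.  33.] 0.23 [0.474 0.033 0.123]
scene reagent [419. 268.  39.  54.] 0.8 [0.51  0.38  0.121]
scene beaker [292. 315.  33.  41.] 0.66 [0.747 0.204 0.008]
scene beaker [245. 175. 121.  95.] 0.65 [0.564 0.012 0.092]
scene wash [175. 162.  29.  50.] 0.62 [ 0.711 -0.274  0.115]
side cell [169. 214.  61.  22.] 0.92 [ 0.81   0.021 -0.003]
side cell [292. 189.  24.  25.] 0.69 [ 0.551 -0.16   0.019]
side cell [318. 296. 111.  63.] 0.68 [0.274 0.283 0.041]
side cell [413. 214.  30.  11.] 0.65 [ 0.184 -0.17   0.018]
side press [246. 188. 102.  61.] 0.78 [ 0.534 -0.033  0.037]
side grip [282. 197.  65.  27.] 0.89 [0.463 0.039 0.123]
side head [267. 189.  85.  39.] 0.63 [0.477 0.034 0.123]
side tip_box [328. 160.  45.  31.] 0.93 [ 0.443 -0.325  0.044]
side reagent [237. 297.  43.  72.] 0.77 [0.459 0.395 0.093]
side reagent [151. 235.  37.  45.] 0.24 [0.738 0.249 0.074]
side beaker [153. 236.  34.  44.] 0.68 [0.738 0.249 0.074]
side beaker [281. 195.  66.  33.] 0.4 [0.465 0.039 0.12 ]
side beaker [326. 158.  46.  32.] 0.25 [ 0.447 -0.326  0.047]
side wash [265. 131.  19.  53.] 0.85 [ 0.687 -0.276  0.097]
side wash [266. 190.  82.  34.] 0.35 [0.484 0.029 0.122]
[1.10032333e-05 9.84833517e-01 1.73501999e-01 1.21284925e-05] 0.9
```

```bash
python3 -c "
import cv2,numpy as np
" ; ls pics
```

```text
scene0.png
side0.png
```

Run:
```python
import cv2
a=cv2.imread("pics/scene0.png");cv2.imwrite("pics/sceneA.png",cv2.resize(a[80:380,150:500],None,fx=2.2,fy=2)) if 0 else cv2.imwrite("pics/sceneA.png",cv2.resize(a[85:365,150:500],None,fx=2.1,fy=2.1,interpolation=3))
b=cv2.imread("pics/side0.png");cv2.imwrite("pics/sideA.png",cv2.resize(b[120:380,110:460],None,fx=2.2,fy=2.2,interpolation=3))
```

```text
(no output)
```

View pics/sceneA.png

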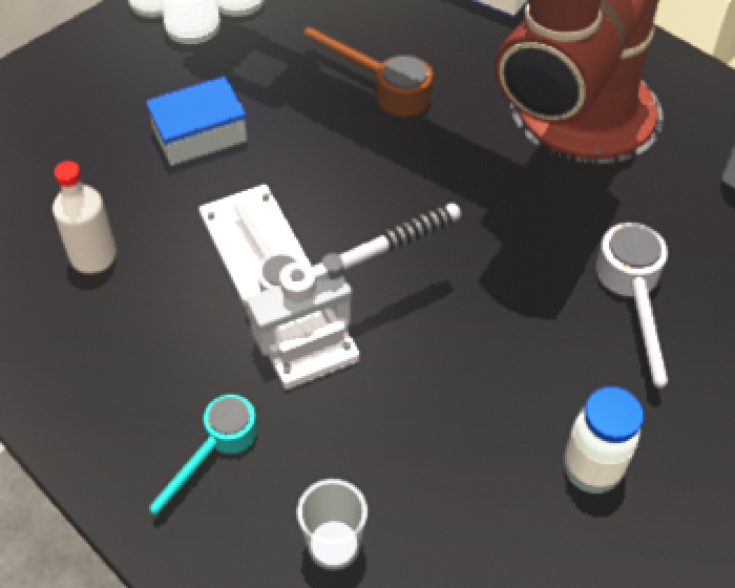

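View pics/sideA.png

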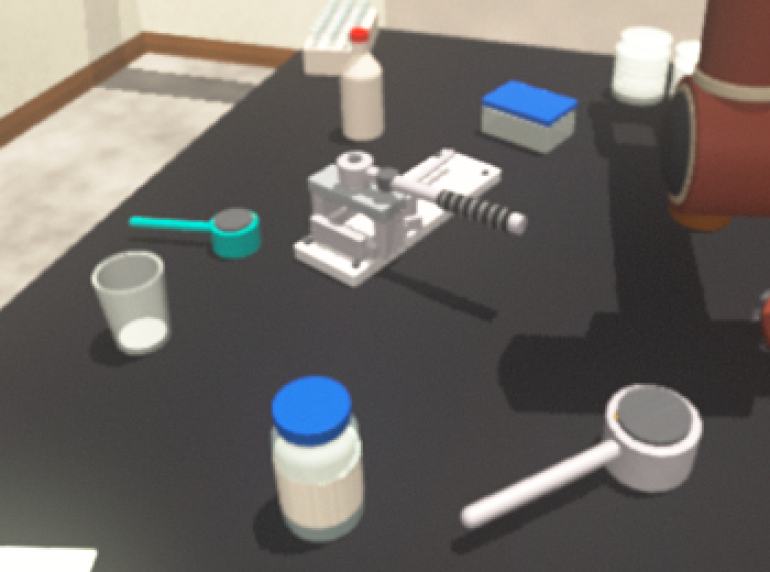

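Cell candidates by scene pixel: on the clamp bed (about 283,214); large white one (452,203); brown (342,122); turquoise (258,285). Brown and turquoise are excluded, and the one on the bed is smaller than the large white one, so I choose it. I'll fit the clamp, cell and wrench from the depth data.

```bash
python3 - <<'E'
from h import *
P=[];
for n in ("scene","side"):
    z=np.load(n+"0.npz"); W=z["W"].reshape(-1,3); C=z["im"].reshape(-1,3)
    m=(np.abs(W[:,0]-.56)<.25)&(np.abs(W[:,1]+.05)<.22); W=W[m]; P.append(W)
    print(n,len(W))
    for lo,hi in ((.014,.026),(.086,.097),(.122,.135)):
        q=W[(W[:,2]>lo)&(W[:,2]<hi)]
        print(lo,len(q),np.round(q.mean(0),3),np.round(q.min(0),3),np.round(q.max(0),3), [np.round(x,3) for x in cv2.minAreaRect(q[:,:2].astype(np.float32))])
E
python3 - <<'E'
import cv2
a=cv2.imread("pics/scene0.png");cv2.imwrite("pics/crop1.png",cv2.resize(a[165:280,235:385],None,fx=5,fy=5,interpolation=cv2.INTER_CUBIC))
E
```

```text
scene 24231
0.014 1829 [ 0.567 -0.098  0.021] [ 0.461 -0.269  0.014] [0.809 0.074 0.026] [array([ 0.634, -0.087]), array([0.366, 0.25 ]), np.float64(71.985)]
0.086 520 [ 0.603 -0.004  0.092] [ 0.536 -0.27   0.086] [0.712 0.038 0.097] [array([ 0.655, -0.101]), array([0.094, 0.348]), np.float64(29.402)]
0.122 602 [0.512 0.019 0.127] [ 0.376 -0.024  0.122] [0.614 0.06  0.135] [array([0.493, 0.017]), array([0.041, 0.244]), np.float64(77.61)]
side 16226
0.014 1113 [ 0.576 -0.064  0.019] [ 0.463 -0.27   0.014] [0.81  0.073 0.026] [array([ 0.634, -0.086]), array([0.367, 0.25 ]), np.float64(71.979)]
0.086 354 [0.59  0.    0.091] [ 0.53  -0.27   0.086] [0.71  0.037 0.097] [array([ 0.653, -0.102]), array([0.104, 0.346]), np.float64(31.561)]
0.122 369 [0.503 0.023 0.125] [ 0.379 -0.025  0.122] [0.613 0.063 0.131] [array([0.498, 0.03 ]), array([0.042, 0.242]), np.float64(70.857)]
```

View pics/crop1.png

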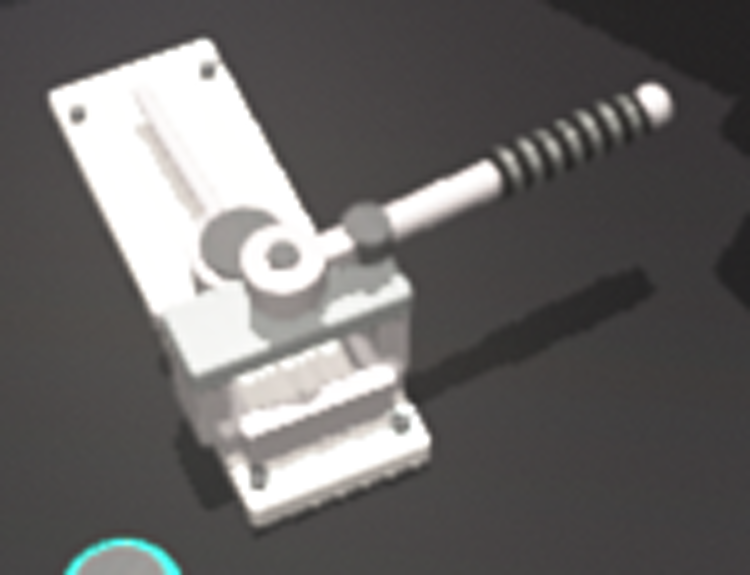

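Crop confirms: small steel cell lies on the white bed just left of/behind the portal, with its handle running to the bed's far end (crop 140,100); wrench handle points right/up toward the robot.

Run:
```python
from h import *
from scipy.optimize import least_squares
Q=[]
for n,(x0,x1,y0,y1) in (("scene",(240,328,170,275)),("side",(240,345,186,252))):
    z=np.load(n+"0.npz"); W=z["W"][y0:y1,x0:x1].reshape(-1,3); Q.append(W[~np.isnan(W[:,0])])
for n,W in zip(("scene","side"),Q):
    b=W[np.abs(W[:,2]-.02)<.006]
    print(n,len(b),[np.round(v,4) for v in cv2.minAreaRect(b[:,:2].astype(np.float32))])
    t=W[np.abs(W[:,2]-.128)<.006]
    hd=t[np.hypot(t[:,0]-.59,t[:,1])<.04]; print(" head",[np.round(v,4) for v in cv2.minEnclosingCircle(hd[:,:2].astype(np.float32))])
    br=W[np.abs(W[:,2]-.092)<.006]; print(" bridge",[np.round(v,4) for v in cv2.minAreaRect(br[:,:2].astype(np.float32))])
    c=W[np.abs(W[:,2]-.06)<.006]; print(" cell top",np.round(np.median(c,0),4),len(c))
    h=W[(W[:,2]>.036)&(W[:,2]<.053)]; print(" handle",len(h),[np.round(v,4) for v in cv2.minAreaRect(h[:,:2].astype(np.float32))])
```

```text
scene 1766 [array([ 0.5643, -0.0905]), array([0.3165, 0.115 ]), np.float64(70.9559)]
 head [array([0.582 , 0.0006]), np.float64(0.0323)]
 bridge [array([ 0.592 , -0.0041]), array([0.0492, 0.1215]), np.float64(69.5808)]
 cell top [ 0.5761 -0.0685  0.0593] 271
 handle 449 [array([ 0.5799, -0.0422]), array([0.3003, 0.154 ]), np.float64(45.5186)]
side 993 [array([ 0.5567, -0.0869]), array([0.3134, 0.1103]), np.float64(69.7307)]
 head [array([ 0.5811, -0.0041]), np.float64(0.032)]
 bridge [array([ 0.5927, -0.0023]), array([0.044 , 0.1213]), np.float64(69.6704)]
 cell top [0.5497 0.0087 0.0596] 95
 handle 486 [array([ 0.5475, -0.0639]), array([0.2488, 0.115 ]), np.float64(56.8278)]
```

Emit:
step_arm(
  steps=[
    [20,0,-45,0],
    [30,0,-35,0],
    [30,-30,0,0],
    [30,-35,0,0],
    [30,-35,0,0],
    [30,-35,0,0],
    [30,-35,0,0],
    [30,-35,0,0],
  ],
)

```text
time: 1.7
tool_pos: [0.3631, -0.3113, 0.3142]
tool_rot: [-0.0, 0.986, 0.169, 0.001]
contact_force: [0.9, 0.8, -0.8]
gripper_width: 1.0
```

Emit:
step_arm(
  steps=[
    [29,-11,0,-8.4],
    [31,-7,0,-8.4],
    [31,-2,0,-8.4],
    [31,2,0,-8.4],
    [31,7,0,-8.4],
    [29,11,0,-8.4],
    [27,16,0,0],
    [0,0,0,0],
  ],
)

```text
time: 2.5
tool_pos: [0.5354, -0.1554, 0.3172]
tool_rot: [0.003, 0.811, 0.584, 0.003]
contact_force: [0.0, -0.1, -0.6]
gripper_width: 0.997
```

Run:
```python
from h import *
im,W,st=shot("wrist"); cv2.imwrite("pics/w1.png",im[...,::-1]); np.savez("w1.npz",im=im,W=W)
print(np.round(camera_params("wrist")["T_tool_cam"],3), st["tool_pos"],st["tool_rot"])
for l in ("cell","grip","head"):
    for b in boxes_of("wrist",l)[:3]: print(l,np.round(b["box"]),b["p"])
```

```text
[[-0.001 -0.949 -0.316  0.082]
 [ 1.    -0.001  0.    -0.   ]
 [-0.001 -0.316  0.949 -0.143]
 [ 0.     0.     0.     1.   ]] [ 0.53540389 -0.1553691   0.3172205 ] [0.00310725 0.81140085 0.58447644 0.00250954]
cell [ 76. 227.  77.  93.] 0.86
cell [299.  56.  50. 135.] 0.56
grip [ 88.   0. 203.  31.] 0.72
head [ 89.   0. 263.  33.] 0.79
```

View pics/w1.png

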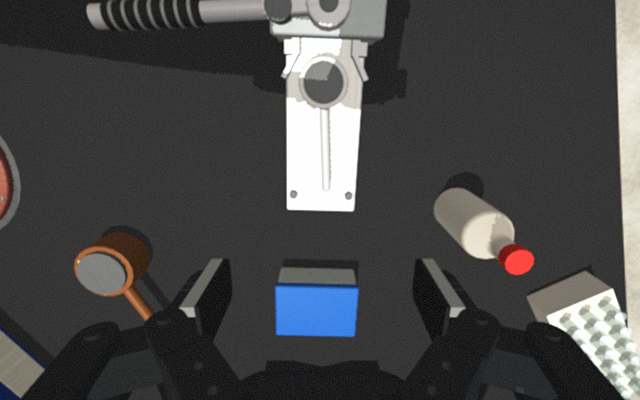

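The wrist view shows the cell (324,82) on the bed, its handle running down to (326,188), the portal at the top, and the wrench to the left with its grip at (145,12).

Run:
```python
from h import *
z=np.load("w1.npz"); W=z["W"]; 
def fitrect(m,name):
    q=W[m]; r=cv2.minAreaRect(q[:,:2].astype(np.float32)); print(name,len(q),[np.round(v,4) for v in r])
v,u=np.mgrid[:400,:640]
roi=(u>275)&(u<375)&(v<220)
Z=W[...,2]
m=roi&(np.abs(Z-.02)<.006)&(v>100); fitrect(m,"bed")
# bed axis: mean of left/right edges per row
E=[]
for r in range(110,200):
    k=np.where(m[r])[0]
    if len(k)>30: E.append([W[r,k[0],:2],W[r,k[-1],:2]])
E=np.array(E)
for i in (0,1):
    vx,vy,x,y=cv2.fitLine(E[:,i].astype(np.float32),cv2.DIST_HUBER,0,.01,.01).ravel(); print("edge",np.degrees(np.arctan2(vy,vx)),x,y)
mid=E.mean(1); vx,vy,x,y=cv2.fitLine(mid.astype(np.float32),cv2.DIST_HUBER,0,.01,.01).ravel(); print("mid",np.degrees(np.arctan2(vy,vx)),x,y, "width",np.linalg.norm(E[:,0]-E[:,1],axis=1).mean())
# handle
hm=roi&(Z>.043)&(Z<.056)&(u>310)&(u<340)&(v>112)&(v<195); q=W[hm]
print("handle n",len(q)); vx,vy,hx,hy=cv2.fitLine(q[:,:2].astype(np.float32),cv2.DIST_HUBER,0,.01,.01).ravel(); print("handle",np.degrees(np.arctan2(vy,vx)),hx,hy,"ztop",np.percentile(q[:,2],90))
d=np.array([vx,vy]); s=(q[:,:2]-[hx,hy])@d; print("ends",[hx,hy]+d*s.min(),[hx,hy]+d*s.max())
c=roi&(np.abs(Z-.06)<.005)&(v>50)&(v<112); q=W[c]; print("cell",len(q),cv2.minEnclosingCircle(q[:,:2].astype(np.float32)),q[:,2].mean())
g=(np.abs(Z-.12)<.012)&(v<40)&(u<270)&(u>80); q=W[g]; vx,vy,gx,gy=cv2.fitLine(q[:,:2].astype(np.float32),cv2.DIST_HUBER,0,.01,.01).ravel()
d=np.array([vx,vy]); s=(q[:,:2]-[gx,gy])@d;print("wrench",np.degrees(np.arctan2(vy,vx)),gx,gy,[gx,gy]+d*s.min(),[gx,gy]+d*s.max())
```

```text
bed 6701 [array([ 0.5354, -0.1612]), array([0.1554, 0.0999]), np.float64(69.9601)]
edge 70.32382 0.48485142 -0.15686086
edge 69.75285 0.58656895 -0.16355056
mid 70.09269 0.53664637 -0.15773661 width 0.09799827630034989
handle n 695
handle 73.2221 0.54373527 -0.14820743 ztop 0.05058350646020719
ends [ 0.52821106 -0.19969786] [ 0.55756762 -0.10232851]
cell 1922 ((0.5680768489837646, -0.06798330694437027), 0.029583852738142014) 0.05887179363341744
wrench -15.585567 0.45345223 0.031263135 [0.3785792  0.05214773] [0.54024134 0.00705474]
```

Emit:
step_arm(
  steps=[
    [-22,7,30,-1.7],
    [0,0,45,0],
    [0,0,45,0],
    [0,0,45,0],
    [0,0,40,0],
    [0,0,30,0],
    [0,0,10,0],
    [0,0,0,0],
  ],
)

```text
time: 3.5
tool_pos: [0.5323, -0.1931, 0.0708]
tool_rot: [0.009, 0.808, 0.589, 0.004]
contact_force: [0.2, 0.2, -0.3]
gripper_width: 1.003
```

Run:
```python
from h import *
s=state(); a=2*np.degrees(np.arctan2(s["tool_rot"][2],s["tool_rot"][1])); p=s["tool_pos"]; print(p,a,s["tool_rot"])
ax=np.radians(a); d=np.array([.5347,-.178])-p[:2]; print("dx",d@[np.cos(ax),np.sin(ax)],"dy",d@[np.sin(ax),-np.cos(ax)])
n=np.array([-np.sin(np.radians(73.2)),np.cos(np.radians(73.2))]); print("off handle line",(p[:2]-[.5437,-.1482])@n)
```

```text
[ 0.5323259  -0.19310844  0.07075946] 72.19426436293001 [0.00930108 0.80797869 0.58912625 0.003765  ]
dx 0.01511070817846984 dy -0.002359646008625912
off handle line -0.0020913239021656017
```

Emit:
step_arm(
  steps=[
    [17,-2,20,-1],
    [0,0,20,0],
    [0,0,0,0],
  ],
)

```text
time: 3.8
tool_pos: [0.54, -0.18, 0.0368]
tool_rot: [0.014, 0.803, 0.595, 0.006]
contact_force: [-0.9, 0.7, 0.8]
gripper_width: 0.997
```

```bash
cat > st.py <<'E'
from h import *
s=state(); a=2*np.degrees(np.arctan2(s["tool_rot"][2],s["tool_rot"][1])); p=s["tool_pos"]
t=np.radians(70); o=np.array([.5925,-.004]); e=p[:2]-o
q=s["tool_rot"]; z=R.from_quat([q[1],q[2],q[3],q[0]]).as_matrix()[:,2]
print("t",s["time"],"pos",np.round(p,4),"yaw",round(a,2),"z",np.round(z,3),"press x",round(e@[np.cos(t),np.sin(t)],4),"y",round(e@[-np.sin(t),np.cos(t)],4),"F",np.round(s["contact_force"],1),"w",round(s["gripper_width"],3))
n=np.array([-np.sin(np.radians(73.2)),np.cos(np.radians(73.2))]); print("off handle line",(p[:2]-[.5437,-.1482])@n)
E
python3 st.py
```

```text
t 3.8 pos [ 0.54   -0.18    0.0368] yaw 73.05 z [ 0.027 -0.016 -1.   ] press x -0.1834 y -0.0109 F [-0.9  0.7  0.8] w 0.997
off handle line -0.005658754462347642
```

Emit:
step_arm(
  steps=[
    [0,-5,7,0],
    [0,0,0,0],
  ],
)

```text
time: 4.0
tool_pos: [0.5374, -0.1803, 0.0335]
tool_rot: [0.017, 0.804, 0.595, 0.007]
contact_force: [-0.3, -0.0, -0.1]
gripper_width: 0.998
```

```bash
python3 st.py
python3 - <<'E'
from h import *
im,W,st=shot("wrist"); cv2.imwrite("pics/w2.png",im[...,::-1])
E
```

```text
t 4.0 pos [ 0.5374 -0.1803  0.0335] yaw 73.02 z [ 0.032 -0.018 -0.999] press x -0.1845 y -0.0085 F [-0.3 -0.  -0.1] w 0.998
off handle line -0.003272826210971417
```

View pics/w2.png

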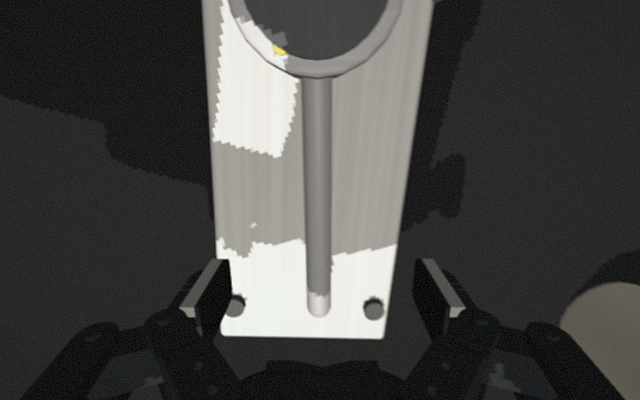

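The handle (318,77→315) is centred between the open fingers; close on it.

Emit:
step_arm(
  steps=[
    [3,0,5,0],
    [0,0,0,0],
  ],
)

```text
time: 4.25
tool_pos: [0.5412, -0.1789, 0.0319]
tool_rot: [0.02, 0.804, 0.595, 0.009]
contact_force: [0.4, -0.0, 0.7]
gripper_width: 0.997
```

Emit:
step_arm(
  steps=[
    [0,0,0,0],
    [0,0,0,0],
    [0,0,0,0],
    [0,0,0,0],
    [0,0,0,0],
    [0,0,0,0],
  ],
  claw=0,
)

```text
time: 4.85
tool_pos: [0.5411, -0.1789, 0.0325]
tool_rot: [0.02, 0.803, 0.595, 0.009]
contact_force: [-2.2, 1.5, 0.9]
gripper_width: 0.112
```

```bash
python3 st.py
```

```text
t 4.85 pos [ 0.5411 -0.1789  0.0325] yaw 73.04 z [ 0.037 -0.021 -0.999] press x -0.1819 y -0.0116 F [-2.2  1.5  0.9] w 0.112
off handle line -0.006421899598470351
```

```bash
cat > cell.py <<'E'
from h import *
t=np.radians(70); o=np.array([.5925,-.004]); X=np.array([np.cos(t),np.sin(t)]); Y=np.array([-np.sin(t),np.cos(t)])
im,W,st=shot("wrist"); 
import sys; cv2.imwrite(f"pics/{sys.argv[1]}.png",im[...,::-1])
P=np.dstack([(W[...,:2]-o)@X,(W[...,:2]-o)@Y,W[...,2]])
v,u=np.mgrid[:400,:640]; m=(v<250)&(np.abs(P[...,1])<.05)&(P[...,0]<.03)
Zt=P[...,2]; 
c=P[m&(np.abs(Zt-.06)<.006)&(P[...,0]>-.11)]
if len(c)>50: print("cell",len(c),"circ",[np.round(k,4) for k in cv2.minEnclosingCircle(c[:,:2].astype(np.float32))],"z",c[:,2].mean(), "xmin",c[:,0].min())
h=P[m&(Zt>.042)&(Zt<.056)&(np.abs(P[...,1])<.025)&(v>85)]
if len(h)>30:
    f=cv2.fitLine(h[:,:2].astype(np.float32),cv2.DIST_HUBER,0,.01,.01).ravel(); print("handle yaw",np.degrees(np.arctan(f[1]/f[0])),"at",f[2:],"x",h[:,0].min(),h[:,0].max(),"y at -.18",f[3]+(-.18-f[2])*f[1]/f[0],"at 0",f[3]-f[2]*f[1]/f[0])
b=P[m&(np.abs(Zt-.02)<.006)]; b=b[(b[:,0]<-.07)]; print("bed y range",np.percentile(b[:,1],[.5,99.5]))
E
python3 cell.py w3
```

```text
cell 11344 circ [array([-0.0726, -0.0018]), np.float64(0.0291)] z 0.05866164558305081 xmin -0.09796801683589475
handle yaw 4.935786 at [-0.1294163  -0.00624775] x -0.1695855453606925 -0.09789426190795117 y at -.18 -0.010616134 at 0 0.004928568
bed y range [-0.04940556  0.04842346]
```

Emit:
step_arm(
  steps=[
    [10,0,0,0],
    [12,0.3,0,0],
    [12,0.3,0,0],
    [8,0.3,0,0],
    [0,0,0,0],
  ],
)

```text
time: 5.4
tool_pos: [0.5558, -0.1388, 0.033]
tool_rot: [0.022, 0.804, 0.595, 0.008]
contact_force: [-0.3, -2.0, -0.2]
gripper_width: 0.112
```

```bash
python3 st.py; python3 cell.py w4
```

```text
t 5.4 pos [ 0.5558 -0.1388  0.033 ] yaw 73.02 z [ 0.039 -0.027 -0.999] press x -0.1392 y -0.0117 F [-0.3 -2.  -0.2] w 0.112
off handle line -0.008901956408999767
cell 11324 circ [array([-0.0292, -0.003 ]), np.float64(0.0291)] z 0.0586870592784928 xmin -0.055159515202195857
handle yaw 4.382983 at [-0.09072647 -0.00709828] x -0.12770280976038578 -0.05515466868035192 y at -.18 -0.013940835 at 0 -0.00014436385
bed y range [-0.04924856  0.04824637]
```

Emit:
step_arm(
  steps=[
    [8,-0.2,0,0],
    [8,-0.2,0,0],
    [6,-0.2,0,0],
    [0,0,0,0],
  ],
)

```text
time: 5.85
tool_pos: [0.5624, -0.1166, 0.0329]
tool_rot: [0.023, 0.804, 0.594, 0.008]
contact_force: [-0.1, -1.9, 0.6]
gripper_width: 0.113
```

```bash
python3 st.py; python3 cell.py w5
```

```text
t 5.85 pos [ 0.5624 -0.1166  0.0329] yaw 72.98 z [ 0.04  -0.027 -0.999] press x -0.1162 y -0.0102 F [-0.1 -1.9  0.6] w 0.113
off handle line -0.00873818104567246
cell 2808 circ [array([-0.0219, -0.001 ]), np.float64(0.0221)] z 0.05706304058702295 xmin -0.03209090635380194
handle yaw 4.1887536 at [-0.06361201 -0.00541127] x -0.1045600080813843 -0.032082072934470594 y at -.18 -0.013935301 at 0 -0.00075244764
bed y range [-0.04926731  0.04829551]
```

Emit:
step_arm(
  steps=[
    [4,0,0,0],
    [2,0,0,0],
    [2,0,0,0],
    [0,0,0,0],
  ],
)

```text
time: 6.3
tool_pos: [0.5628, -0.1153, 0.033]
tool_rot: [0.026, 0.804, 0.595, 0.002]
contact_force: [-0.5, 1.5, 1.0]
gripper_width: 0.113
```

```bash
python3 st.py
```

```text
t 6.3 pos [ 0.5628 -0.1153  0.033 ] yaw 73.01 z [ 0.035 -0.04  -0.999] press x -0.1147 y -0.0102 F [-0.5  1.5  1. ] w 0.113
off handle line -0.008786859408543539
```

Emit:
step_arm(
  steps=[
    [5,0,0,0],
    [5,0,0,0],
  ],
)

```text
time: 6.5
tool_pos: [0.5632, -0.1153, 0.0333]
tool_rot: [0.033, 0.802, 0.596, -0.007]
contact_force: [-8.5, -22.0, 1.9]
gripper_width: 0.112
```

```bash
python3 st.py; python3 cell.py w6
python3 - <<'E'
from h import *
t=np.radians(70); o=np.array([.5925,-.004]); X=np.array([np.cos(t),np.sin(t)]); Y=np.array([-np.sin(t),np.cos(t)])
for n in ("scene","side"):
    im,W,st=shot(n); np.savez(n+"1.npz",im=im,W=W); cv2.imwrite(f"pics/{n}1.png",im[...,::-1])
    P=np.dstack([(W[...,:2]-o)@X,(W[...,:2]-o)@Y,W[...,2]]).reshape(-1,3)
    m=(np.abs(P[:,1])<.03)&(P[:,0]>0)&(P[:,0]<.08)&(P[:,2]<.08)&(P[:,2]>.022); q=P[m]
    for lo in (.022,.03,.036,.041,.046,.051,.056,.062): 
        k=q[(q[:,2]>=lo)&(q[:,2]<lo+.006)]; 
        if len(k): print(n,lo,len(k),np.round(np.percentile(k[:,0],[2,25,50,75,98]),4))
    b=P[(np.abs(P[:,2]-.092)<.004)&(np.abs(P[:,0])<.05)&(np.abs(P[:,1])<.07)]; print("bridge",np.round(np.percentile(b[:,0],[1,99]),4),np.round(np.percentile(b[:,1],[1,99]),4))
    e=P[(np.abs(P[:,2]-.02)<.005)&(np.abs(P[:,1])<.045)&(np.abs(P[:,0]+.09)<.2)]; print("bed",np.round(np.percentile(e[:,0],[.5,99.5]),4))
s=cv2.imread("pics/scene1.png")[180:280,235:335]; d=cv2.imread("pics/side1.png")[180:270,240:350]
cv2.imwrite("pics/two.png",np.hstack([cv2.resize(s,(400,400),interpolation=2),cv2.resize(d,(400,400),interpolation=2)]))
E
```

```text
t 6.5 pos [ 0.5632 -0.1153  0.0333] yaw 73.19 z [ 0.028 -0.061 -0.998] press x -0.1146 y -0.0106 F [ -8.5 -22.    1.9] w 0.112
off handle line -0.009177748474110662
cell 1697 circ [array([-0.0233, -0.0017]), np.float64(0.0194)] z 0.056417025466758405 xmin -0.030179116284050147
handle yaw 4.2959003 at [-0.06091638 -0.00561382] x -0.1027354048827541 -0.029949254370954366 y at -.18 -0.01455919 at 0 -0.0010378724
bed y range [-0.04926716  0.04826248]
scene 0.022 82 [0.0272 0.0412 0.0487 0.0571 0.0626]
scene 0.03 38 [0.0036 0.0392 0.0402 0.0408 0.0424]
scene 0.036 37 [0.0049 0.0384 0.0403 0.0407 0.0432]
scene 0.041 44 [0.0059 0.022  0.0396 0.0405 0.0415]
scene 0.046 78 [0.0071 0.0267 0.0334 0.0398 0.0422]
scene 0.051 134 [0.0099 0.023  0.0318 0.037  0.0419]
scene 0.056 72 [0.0111 0.0146 0.0189 0.0225 0.034 ]
scene 0.062 10 [0.0135 0.0166 0.0174 0.0192 0.0212]
bridge [-0.0232  0.0236] [-0.0594  0.058 ]
bed [-0.2435  0.0647]
side 0.022 27 [0.0391 0.0401 0.041  0.0414 0.043 ]
side 0.03 32 [0.0097 0.0402 0.041  0.0416 0.0426]
side 0.036 39 [0.0084 0.0396 0.0403 0.0411 0.0423]
side 0.041 47 [0.0067 0.0203 0.0403 0.041  0.0423]
side 0.046 101 [0.0096 0.0289 0.0347 0.0399 0.0424]
side 0.051 88 [0.0041 0.0177 0.0233 0.0301 0.0398]
side 0.056 54 [0.0056 0.0111 0.015  0.0183 0.0223]
side 0.062 3 [0.0121 0.0131 0.0142 0.0143 0.0143]
bridge [-0.0191  0.0226] [-0.0577  0.0596]
bed [-0.2436  0.0649]
```

View pics/two.png

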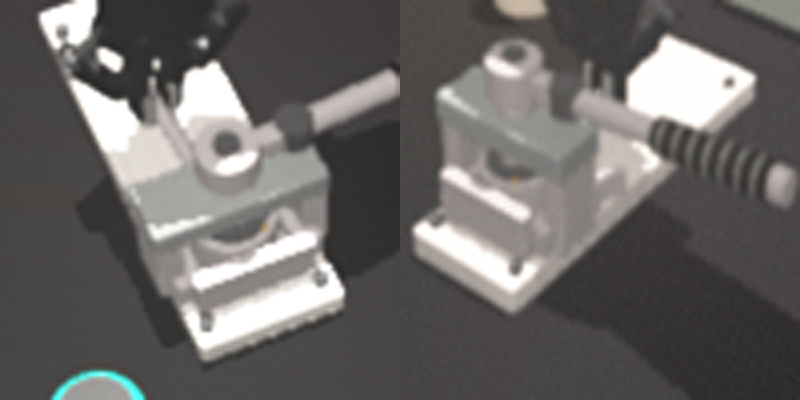

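The cell is stopped hard (24 N), rim at press x ≈ -30 mm → axis ≈ 0: home. Relax, release, back up.

Emit:
step_arm(
  steps=[
    [0,0,0,0],
    [0,0,0,0],
  ],
)

```text
time: 6.85
tool_pos: [0.5628, -0.1157, 0.0335]
tool_rot: [0.031, 0.803, 0.595, -0.007]
contact_force: [-0.9, -0.8, 2.2]
gripper_width: 0.11
```

Emit:
step_arm(
  steps=[
    [0,0,0,0],
    [0,0,0,0],
    [0,0,0,0],
    [0,0,0,0],
    [0,0,0,0],
  ],
  claw=60,
)

```text
time: 7.35
tool_pos: [0.5629, -0.1132, 0.0323]
tool_rot: [0.031, 0.803, 0.595, -0.006]
contact_force: [0.1, 0.5, -0.7]
gripper_width: 0.597
```

```bash
python3 st.py; python3 cell.py w7
```

```text
t 7.35 pos [ 0.5629 -0.1132  0.0323] yaw 73.1 z [ 0.027 -0.056 -0.998] press x -0.1127 y -0.0095 F [ 0.1  0.5 -0.7] w 0.597
off handle line -0.008241888544314133
cell 1671 circ [array([-0.0235, -0.0014]), np.float64(0.0192)] z 0.05624774960159301 xmin -0.030267030034742713
handle yaw 4.49617 at [-0.0590347  -0.00518951] x -0.09833402283114019 -0.02767383536573372 y at -.18 -0.014701548 at 0 -0.0005473462
bed y range [-0.04943742  0.04829784]
```

Emit:
step_arm(
  steps=[
    [-3,0,-35,0],
    [-5,0,-45,0],
    [-5,0,-45,0],
    [10,-35,0,1],
    [12,-35,0,0],
    [12,-35,0,0],
    [12,-35,0,0],
    [12,-35,0,0],
  ],
)

```text
time: 8.2
tool_pos: [0.4051, -0.0092, 0.1539]
tool_rot: [0.031, 0.81, 0.586, -0.004]
contact_force: [0.6, 1.4, 0.3]
gripper_width: 0.598
```

Emit:
step_arm(
  steps=[
    [0,0,0,0],
    [0,0,0,0],
    [0,0,0,0],
    [0,0,0,0],
    [0,0,0,0],
    [0,0,0,0],
  ],
  claw=0,
)

```text
time: 8.8
tool_pos: [0.4046, -0.0086, 0.1539]
tool_rot: [0.032, 0.809, 0.587, -0.004]
contact_force: [-0.2, -0.5, -0.0]
gripper_width: -0.001
```

```bash
python3 st.py
cat > wr.py <<'E'
# wrench pose from scene+side depth: handle line angle, its miss distance from the screw axis -> fold angle
from h import *
import sys
o=np.array([.5930,-.0035])
for n in sys.argv[2:]:
    im,W,st=shot(n); cv2.imwrite(f"pics/{n}_{sys.argv[1]}.png",im[...,::-1])
    e=W[...,:2]-o; r=np.hypot(e[...,0],e[...,1]); a=np.arctan2(e[...,1],e[...,0])
    m=(W[...,2]>.116)&(W[...,2]<.131)&(r>.075)&(r<.225)&(a>.5)&(a<3.1)
    q=W[m][:,:2]
    f=cv2.fitLine(q.astype(np.float32),cv2.DIST_HUBER,0,.004,.001).ravel()
    for _ in range(5):
        d=f[:2]*np.sign((f[2:]-o)@f[:2]); nn=np.array([-d[1],d[0]])
        k=np.abs((q-f[2:])@nn)<.013; q2=q[k]; f=cv2.fitLine(q2.astype(np.float32),cv2.DIST_HUBER,0,.004,.001).ravel()
    d=f[:2]*np.sign((f[2:]-o)@f[:2]); nn=np.array([-d[1],d[0]]); miss=(f[2:]-o)@nn
    L=(q2-o)@d; hd=W[(np.abs(W[...,2]-.128)<.004)&(r<.03)][:,:2]
    print(n,len(q2),"angle",round(np.degrees(np.arctan2(d[1],d[0])),2),"miss mm",round(1000*miss,2),"reach",np.round(np.percentile(L,[1,99]),3),"head",np.round(hd.mean(0),4))
E
python3 wr.py a scene side
```

```text
t 8.8 pos [ 0.4046 -0.0086  0.1539] yaw 71.89 z [ 0.032 -0.056 -0.998] press x -0.0686 y 0.175 F [-0.2 -0.5 -0. ] w -0.001
off handle line 0.17349607439816223
scene 405 angle 164.34 miss mm -2.71 reach [0.076 0.22 ] head [ 0.5927 -0.0025]
side 365 angle 163.41 miss mm -1.46 reach [0.077 0.222] head [ 0.5914 -0.0011]
```

Emit:
step_arm(
  steps=[
    [0,3,30,-1],
    [2,2,29,-1],
    [0,0,0,0],
  ],
)

```text
time: 9.2
tool_pos: [0.4137, -0.0121, 0.0954]
tool_rot: [0.033, 0.799, 0.601, -0.003]
contact_force: [0.3, 0.4, 0.1]
gripper_width: 0.0
```

```bash
python3 st.py
cat > arc.py <<'E'
# tool relative to the wrench circle: radius from screw axis, tangential yaw, contact angle
from h import *
s=state(); p=s["tool_pos"]; q=s["tool_rot"]; M=R.from_quat([q[1],q[2],q[3],q[0]]).as_matrix()
o=np.array([.5930,-.0030]); e=p[:2]+M[:2,2]*(.115-p[2])/M[2,2]-o  # tool axis at grip height
r=np.hypot(*e); th=np.arctan2(e[1],e[0]); tan=np.array([np.sin(th),-np.cos(th)])
yaw=np.degrees(np.arctan2(M[1,0],M[0,0])); F=s["contact_force"]
print("t",round(s["time"],2),"z",round(p[2],4),"r mm",round(1000*r,1),"az",round(np.degrees(th),2),"yaw err",round(yaw-(np.degrees(th)-90),2),"tilt x,y deg",np.round(np.degrees([-M[2,0],-M[2,1]]),2),"Ftan",round(F[0]*tan[0]+F[1]*tan[1],2),"F",np.round(F,1))
E
python3 arc.py
```

```text
t 9.2 pos [ 0.4137 -0.0121  0.0954] yaw 73.92 z [ 0.035 -0.056 -0.998] press x -0.0688 y 0.1653 F [0.3 0.4 0.1] w 0.0
off handle line 0.16380250326340584
t 9.2 z 0.0954 r mm 180.2 az -177.45 yaw err 341.31 tilt x,y deg [ 2.54 -2.84] Ftan 0.37 F [0.3 0.4 0.1]
```

Emit:
step_arm(
  steps=[
    [15,0,0,0],
    [12,0,0,0],
    [8,-1,0,2],
    [8,-1,0,2.7],
  ],
)

```text
time: 9.6
tool_pos: [0.4253, 0.0297, 0.0968]
tool_rot: [0.034, 0.825, 0.565, -0.002]
contact_force: [-0.1, 0.1, -0.9]
gripper_width: -0.003
```

```bash
python3 arc.py; python3 wr.py b scene side
```

```text
t 9.6 z 0.0968 r mm 171.7 az 168.66 yaw err -9.9 tilt x,y deg [ 2.33 -3.07] Ftan 0.11 F [-0.1  0.1 -0.9]
scene 400 angle 159.25 miss mm -1.1 reach [0.076 0.219] head [ 0.592  -0.0027]
side 358 angle 158.52 miss mm -1.35 reach [0.078 0.222] head [ 0.5915 -0.0012]
```

Emit:
step_arm(
  steps=[
    [8,-1,0,2.6],
    [8,-1,0,2.6],
    [8,-1,0,2.6],
  ],
)

```text
time: 10.0
tool_pos: [0.4311, 0.0493, 0.0974]
tool_rot: [0.037, 0.861, 0.508, -0.003]
contact_force: [-4.2, -7.3, 0.4]
gripper_width: 0.001
```

```bash
python3 arc.py; python3 wr.py c scene side
```

```text
t 10.0 z 0.0974 r mm 171.0 az 161.78 yaw err -10.78 tilt x,y deg [ 2.48 -3.43] Ftan -8.3 F [-4.2 -7.3  0.4]
scene 413 angle 152.98 miss mm -1.0 reach [0.078 0.219] head [ 0.5928 -0.0022]
side 370 angle 152.58 miss mm -2.02 reach [0.077 0.222] head [ 0.5916 -0.0019]
```

Emit:
step_arm(
  steps=[
    [5,-1,0,1.7],
    [5,-1,0,1.7],
  ],
)

```text
time: 10.3
tool_pos: [0.433, 0.0551, 0.0975]
tool_rot: [0.04, 0.875, 0.483, -0.007]
contact_force: [-3.4, -8.0, 0.3]
gripper_width: 0.001
```

```bash
python3 arc.py; python3 wr.py d scene side
```

```text
t 10.3 z 0.0975 r mm 171.2 az 159.67 yaw err -11.99 tilt x,y deg [ 2.87 -3.61] Ftan -8.68 F [-3.4 -8.   0.3]
scene 418 angle 150.55 miss mm -0.71 reach [0.077 0.219] head [ 0.5927 -0.0023]
side 365 angle 151.29 miss mm -3.98 reach [0.078 0.222] head [ 0.5916 -0.0015]
```

Emit:
step_arm(
  steps=[
    [6,-1,0,1],
    [6,-1,0,1],
    [6,-1,0,1],
  ],
)

```text
time: 10.7
tool_pos: [0.4374, 0.0653, 0.0976]
tool_rot: [0.044, 0.887, 0.46, -0.014]
contact_force: [-5.4, -8.5, 2.9]
gripper_width: 0.002
```

```bash
python3 arc.py; python3 wr.py e scene side
```

```text
t 10.7 z 0.0976 r mm 170.9 az 155.86 yaw err -11.15 tilt x,y deg [ 3.74 -3.77] Ftan -10.02 F [-5.4 -8.5  2.9]
scene 422 angle 146.63 miss mm -0.68 reach [0.076 0.218] head [ 0.593  -0.0026]
side 376 angle 147.61 miss mm -3.38 reach [0.077 0.222] head [ 0.5917 -0.0013]
```

Emit:
step_arm(
  steps=[
    [5,-1,0,1.2],
    [5,-1,0,1.2],
  ],
)

```text
time: 11.0
tool_pos: [0.4395, 0.0702, 0.0977]
tool_rot: [0.048, 0.896, 0.442, -0.018]
contact_force: [-5.3, -7.9, 3.3]
gripper_width: 0.003
```

```bash
python3 arc.py; python3 wr.py f scene side
```

```text
t 11.0 z 0.0977 r mm 170.9 az 153.99 yaw err -11.64 tilt x,y deg [ 4.29 -3.95] Ftan -9.41 F [-5.3 -7.9  3.3]
scene 435 angle 146.03 miss mm -3.55 reach [0.077 0.219] head [ 0.5929 -0.0023]
side 360 angle 146.05 miss mm -4.05 reach [0.077 0.222] head [ 0.5912 -0.0012]
```

```bash
sed -i 's/(a<3.1)/(a<3.1)\&(np.abs(r-.171)>.024)/; s/(r>.075)/(r>.072)/' wr.py; python3 wr.py g scene side
```

```text
scene 290 angle 145.71 miss mm -3.02 reach [0.073 0.218] head [ 0.593  -0.0026]
side 236 angle 145.84 miss mm -3.72 reach [0.075 0.222] head [ 0.5914 -0.0015]
```

Emit:
step_arm(
  steps=[
    [5,-1,0,1.2],
    [5,-1,0,1],
  ],
)

```text
time: 11.4
tool_pos: [0.4418, 0.0746, 0.0978]
tool_rot: [0.051, 0.904, 0.425, -0.023]
contact_force: [-4.8, -8.5, 2.9]
gripper_width: 0.002
```

```bash
python3 arc.py; python3 wr.py h scene side
```

```text
t 11.4 z 0.0978 r mm 170.9 az 152.25 yaw err -12.09 tilt x,y deg [ 4.87 -4.12] Ftan -9.71 F [-4.8 -8.5  2.9]
scene 285 angle 144.35 miss mm -3.01 reach [0.073 0.219] head [ 0.5926 -0.0025]
side 238 angle 143.96 miss mm -3.76 reach [0.073 0.222] head [ 0.5912 -0.001 ]
```

Emit:
step_arm(
  steps=[
    [7,-1,0,1.5],
    [7,-1,0,1.5],
  ],
)

```text
time: 11.7
tool_pos: [0.4462, 0.0824, 0.0977]
tool_rot: [0.054, 0.914, 0.401, -0.029]
contact_force: [-8.4, -6.2, 5.7]
gripper_width: -0.002
```

```bash
python3 arc.py; python3 wr.py i scene side
```

```text
t 11.7 z 0.0977 r mm 170.8 az 149.18 yaw err -12.06 tilt x,y deg [ 5.47 -4.29] Ftan -9.6 F [-8.4 -6.2  5.7]
scene 292 angle 140.72 miss mm -2.3 reach [0.073 0.219] head [ 0.5922 -0.0019]
side 242 angle 140.88 miss mm -3.56 reach [0.073 0.222] head [ 0.5917 -0.0011]
```

Emit:
step_arm(
  steps=[
    [7,-1,0,1.5],
    [7,-1,0,1.5],
  ],
)

```text
time: 12.0
tool_pos: [0.4511, 0.0901, 0.0979]
tool_rot: [0.056, 0.924, 0.377, -0.034]
contact_force: [-8.6, -5.5, 7.0]
gripper_width: -0.001
```

```bash
python3 arc.py; python3 wr.py j scene side
```

```text
t 12.0 z 0.0979 r mm 170.6 az 146.04 yaw err -11.94 tilt x,y deg [ 6.07 -4.48] Ftan -9.39 F [-8.6 -5.5  7. ]
scene 296 angle 137.19 miss mm -0.57 reach [0.072 0.218] head [ 0.5933 -0.0023]
side 230 angle 137.98 miss mm -2.82 reach [0.076 0.222] head [ 0.5915 -0.0016]
```

Emit:
step_arm(
  steps=[
    [6,-1,0,1.3],
    [4,-1,0,1],
  ],
)

```text
time: 12.3
tool_pos: [0.4538, 0.0944, 0.0982]
tool_rot: [0.059, 0.931, 0.358, -0.04]
contact_force: [-7.6, -8.0, 4.1]
gripper_width: 0.0
```

```bash
python3 arc.py; python3 wr.py k scene side; python3 -c "
import cv2,numpy as np
s=cv2.imread('pics/scene_k.png')[170:270,270:390]; d=cv2.imread('pics/side_k.png')[170:270,240:360]
cv2.imwrite('pics/k.png',np.hstack([cv2.resize(s,(400,333),interpolation=2),cv2.resize(d,(400,333),interpolation=2)]))"
```

```text
t 12.3 z 0.0982 r mm 170.8 az 144.27 yaw err -12.46 tilt x,y deg [ 6.73 -4.69] Ftan -10.87 F [-7.6 -8.   4.1]
scene 299 angle 134.51 miss mm 1.95 reach [0.072 0.218] head [ 0.5924 -0.0023]
side 243 angle 136.66 miss mm -3.43 reach [0.073 0.222] head [ 0.5913 -0.0015]
```

View pics/k.png

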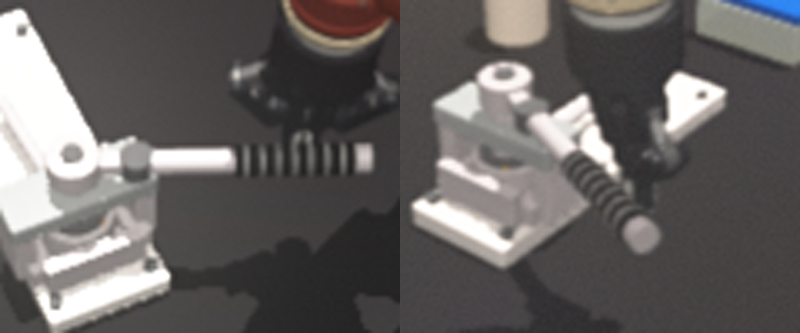

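The picture shows the handle still nearly straight, but scene and side fits disagree. I'll refine the fold estimate using silhouettes of rod and end cap, calibrated on the stored earlier frames.

```bash
cat > sil.py <<'E'
from h import *
import sys,os
o=np.array([.5927,-.0030]); MAP={}
def plane(n,zp=.115):
    p=camera_params(n); T=np.array(p["extrinsics"]); v,u=np.mgrid[:400,:640]
    k=cv2.undistortPoints(np.stack([u,v],-1).reshape(-1,1,2).astype(float),np.array(p["mtx"]),np.array([p["k1"],0,0,0.])).reshape(400,640,2)
    D=np.dstack([k,np.ones((400,640))])@T[:3,:3].T; s=(zp-T[2,3])/D[...,2]
    return T[:2,3]+D[...,:2]*s[...,None]
def meas(n,im,A):
    XY=MAP.setdefault(n,plane(n)); g=cv2.cvtColor(im,cv2.COLOR_RGB2GRAY).astype(float); a=np.radians(A); out=[]
    for it in range(4):
        d=np.array([np.cos(a),np.sin(a)]); nn=np.array([-d[1],d[0]]); s=(XY-o)@d; t=(XY-o)@nn; c=[]
        for lo,hi,w in ((.076,.115,.013),(.204,.228,.016)):
            m=(s>lo)&(s<hi)&(np.abs(t-.002)<w); W=np.clip(g-90,0,60)*m
            c.append(((XY*W[...,None]).sum((0,1))/W.sum()))
        e=c[1]-c[0]; a=np.arctan2(e[1],e[0])
    d=e/np.hypot(*e); return np.degrees(a),1000*(c[0]-o)@[-d[1],d[0]],c
if __name__=="__main__":
    if sys.argv[1]!="old":
        for n in ("scene","side"):
            im,_=grab_frame(n); cv2.imwrite(f"pics/{n}_{sys.argv[1]}.png",im[...,::-1])
    A0={"a":164,"b":159,"c":153,"d":151,"e":147,"f":146,"h":144.3,"i":140.8,"j":137.6,"k":135.6}
    A=A0 if sys.argv[1]=="old" else {sys.argv[1]:float(sys.argv[2])}
    for k,v in A.items():
        r=[meas(n,cv2.imread(f"pics/{n}_{k}.png")[...,::-1],v) for n in ("scene","side")]
        print(k,*[f"ang {x[0]:.2f} miss {x[1]:.2f}  capr {1000*np.hypot(*(x[2][1]-o)):.0f}" for x in r])
E
python3 sil.py old
```

```text
a ang 164.81 miss 3.59  capr 219 ang 164.76 miss 2.47  capr 215
b ang 160.43 miss 3.99  capr 219 ang 159.43 miss 2.16  capr 215
c ang 153.74 miss 3.83  capr 218 ang 153.22 miss 1.94  capr 215
d ang 151.54 miss 3.65  capr 218 ang 151.33 miss 1.72  capr 215
e ang 147.72 miss 3.76  capr 217 ang 147.43 miss 1.98  capr 215
f ang 145.84 miss 3.63  capr 217 ang 145.74 miss 1.50  capr 215
h ang 144.04 miss 3.71  capr 217 ang 143.94 miss 1.26  capr 215
i ang 141.24 miss 3.42  capr 216 ang 140.76 miss 1.72  capr 215
j ang 138.09 miss 3.37  capr 216 ang 137.49 miss 2.28  capr 216
k ang 135.92 miss 4.28  capr 216 ang 135.43 miss 3.78  capr 216
```

Emit:
step_arm(
  steps=[
    [6,-1,0,1.2],
    [4,-1,0,1],
  ],
)

```text
time: 12.6
tool_pos: [0.4561, 0.098, 0.0983]
tool_rot: [0.063, 0.937, 0.34, -0.047]
contact_force: [-8.8, -7.7, 6.5]
gripper_width: 0.001
```

```bash
python3 arc.py; python3 sil.py l 133.5
```

```text
t 12.6 z 0.0983 r mm 171.0 az 142.75 yaw err -13.18 tilt x,y deg [ 7.48 -4.93] Ftan -11.42 F [-8.8 -7.7  6.5]
l ang 134.58 miss 3.19  capr 215 ang 134.08 miss 2.79  capr 216
```

Emit:
step_arm(
  steps=[
    [6,-1,0,0.8],
    [4,-1,0,0.8],
  ],
)

```text
time: 12.9
tool_pos: [0.4587, 0.1014, 0.0985]
tool_rot: [0.066, 0.941, 0.327, -0.054]
contact_force: [-8.2, -8.1, 5.3]
gripper_width: 0.003
```

```bash
python3 arc.py; python3 sil.py m 132.5
```

```text
t 12.9 z 0.0985 r mm 171.0 az 141.23 yaw err -13.29 tilt x,y deg [ 8.27 -5.12] Ftan -11.44 F [-8.2 -8.1  5.3]
m ang 132.53 miss 4.80  capr 215 ang 132.54 miss 2.41  capr 216
```

Emit:
step_arm(
  steps=[
    [6,-1,0,1],
    [5,-1,0,1],
  ],
)

```text
time: 13.2
tool_pos: [0.462, 0.1054, 0.0986]
tool_rot: [0.069, 0.946, 0.31, -0.061]
contact_force: [-10.0, -5.8, 7.0]
gripper_width: -0.002
```

```bash
python3 arc.py; python3 sil.py n 130.5
```

```text
t 13.2 z 0.0986 r mm 171.0 az 139.41 yaw err -13.56 tilt x,y deg [ 9.04 -5.37] Ftan -10.91 F [-10.   -5.8   7. ]
n ang 130.31 miss 5.32  capr 215 ang 130.50 miss 2.50  capr 216
```

Emit:
step_arm(
  steps=[
    [6,-1,0,1],
    [5,-1,0,1],
  ],
)

```text
time: 13.5
tool_pos: [0.4655, 0.1094, 0.0988]
tool_rot: [0.073, 0.951, 0.293, -0.068]
contact_force: [-9.9, -5.9, 7.9]
gripper_width: 0.0
```

```bash
python3 arc.py; python3 sil.py p 128.7
```

```text
t 13.5 z 0.0988 r mm 170.9 az 137.54 yaw err -13.76 tilt x,y deg [ 9.8  -5.65] Ftan -11.05 F [-9.9 -5.9  7.9]
p ang 128.16 miss 6.11  capr 214 ang 128.66 miss 1.95  capr 216
```

```bash
python3 -c "
import cv2,numpy as np
from sil import *
out=[]
for n,(x0,y0) in (('scene',(270,170)),('side',(240,170))):
    im=cv2.imread(f'pics/{n}_p.png'); im=cv2.resize(im[y0:y0+80,x0:x0+100],(400,320),interpolation=2)
    XY=plane(n); a=np.radians(128.4); d=np.array([np.cos(a),np.sin(a)])
    for s in np.arange(0,.23,.02):
        q=o+d*s; i=np.argmin(((XY-q)**2).sum(-1)); v,u=divmod(i,640); cv2.circle(im,(int((u-x0+.5)*4),int((v-y0+.5)*4)),2,(0,0,255),-1)
    out.append(im)
cv2.imwrite('pics/p.png',np.hstack(out))"
```

```text
(no output)
```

View pics/p.png

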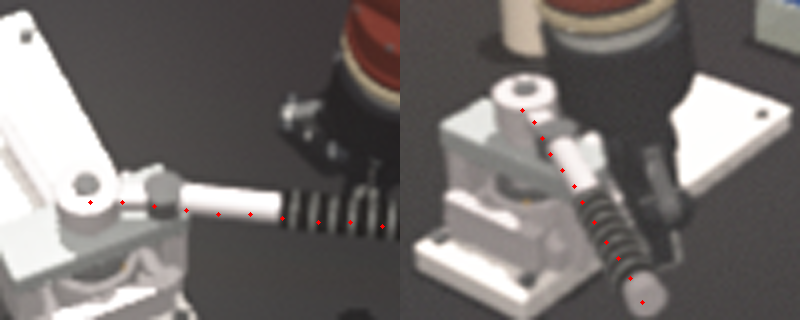

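```bash
python3 - <<'E'
s=open('sil.py').read()
s=s.replace('(.076,.115,.013)','(.085,.116,.009)').replace('np.abs(t-.002)<w','np.abs(t-(T0 if lo<.1 else .002))<w')
s=s.replace('out=[]','T0=.002').replace('    e=c[1]-c[0]; a=','    T0=float((c[0]-o)@nn); e=c[1]-c[0]; a=').replace('range(4)','range(8)')
s=s.replace('"k":135.6}','"k":135.6,"l":134.3,"m":132.5,"n":130.4,"p":128.4}')
open('sil.py','w').write(s)
E
grep -n T0 sil.py; python3 sil.py old
```

```text
10:    XY=MAP.setdefault(n,plane(n)); g=cv2.cvtColor(im,cv2.COLOR_RGB2GRAY).astype(float); a=np.radians(A); T0=.002
14:            m=(s>lo)&(s<hi)&(np.abs(t-(T0 if lo<.1 else .002))<w); W=np.clip(g-90,0,60)*m
16:        T0=float((c[0]-o)@nn); e=c[1]-c[0]; a=np.arctan2(e[1],e[0])
a ang 164.93 miss 3.13  capr 219 ang 165.98 miss -0.07  capr 214
b ang 160.45 miss 3.90  capr 219 ang 160.39 miss -0.51  capr 214
c ang 153.79 miss 3.65  capr 218 ang 154.12 miss -0.57  capr 215
d ang 151.54 miss 3.64  capr 218 ang 152.33 miss -1.55  capr 215
e ang 147.89 miss 3.18  capr 217 ang 148.50 miss -1.55  capr 215
f ang 146.28 miss 1.96  capr 217 ang 146.62 miss -1.48  capr 215
h ang 144.34 miss 2.58  capr 217 ang 144.44 miss -0.56  capr 215
i ang 141.28 miss 3.27  capr 216 ang 141.65 miss -1.56  capr 216
j ang 138.23 miss 2.89  capr 216 ang 137.79 miss 1.16  capr 216
k ang 135.88 miss 4.47  capr 216 ang 136.25 miss 0.76  capr 215
l ang 134.36 miss 4.04  capr 215 ang 135.06 miss -0.91  capr 216
m ang 132.74 miss 4.00  capr 215 ang 132.71 miss 1.77  capr 216
n ang 130.09 miss 6.05  capr 215 ang 130.17 miss 3.76  capr 216
p ang 127.48 miss 7.60  capr 214 ang 128.36 miss 3.09  capr 216
```

Emit:
step_arm(
  steps=[
    [5,-1,0,1],
    [4,-1,0,1],
  ],
)

```text
time: 13.8
tool_pos: [0.4676, 0.112, 0.0991]
tool_rot: [0.076, 0.955, 0.276, -0.074]
contact_force: [-9.4, -6.2, 6.5]
gripper_width: -0.002
```

```bash
python3 arc.py; python3 sil.py q 126.3; python3 -c "
import cv2,numpy as np
out=[cv2.resize(cv2.imread(f'pics/{n}_q.png')[170:250,x0:x0+100],(400,320),interpolation=2) for n,x0 in (('scene',275),('side',240))]
cv2.imwrite('pics/q.png',np.hstack(out))"
```

```text
t 13.8 z 0.0991 r mm 171.0 az 136.38 yaw err -14.69 tilt x,y deg [10.57 -6.  ] Ftan -10.96 F [-9.4 -6.2  6.5]
q ang 125.61 miss 9.14  capr 214 ang 126.71 miss 4.98  capr 216
```

View pics/q.png

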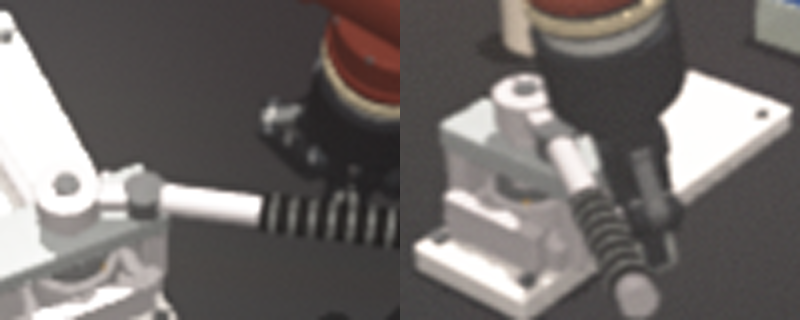

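Both views now agree on a fold of about 0.11 rad (the last step added 0.03, as the tool travel predicts). One more small step puts it safely past 0.09, then hold.

Emit:
step_arm(
  steps=[
    [5,-1,0,0.8],
    [3,-0.5,0,0.5],
  ],
)

```text
time: 14.1
tool_pos: [0.4689, 0.1134, 0.0994]
tool_rot: [0.079, 0.957, 0.265, -0.082]
contact_force: [-10.0, -4.9, 6.3]
gripper_width: 0.002
```

```bash
python3 arc.py; python3 sil.py r 124.5
```

```text
t 14.1 z 0.0994 r mm 171.0 az 135.65 yaw err -15.34 tilt x,y deg [11.43 -6.21] Ftan -10.5 F [-10.   -4.9   6.3]
r ang 124.65 miss 9.51  capr 213 ang 125.89 miss 5.35  capr 216
```

Emit:
step_arm(
  steps=[
    [4,-1,0,0.6],
    [3,-0.5,0,0.5],
  ],
)

```text
time: 14.4
tool_pos: [0.4691, 0.1141, 0.0997]
tool_rot: [0.083, 0.959, 0.256, -0.09]
contact_force: [-10.1, -4.9, 6.4]
gripper_width: -0.001
```

```bash
python3 arc.py; python3 sil.py s 124
```

```text
t 14.4 z 0.0997 r mm 171.2 az 135.35 yaw err -16.23 tilt x,y deg [12.34 -6.43] Ftan -10.6 F [-10.1  -4.9   6.4]
s ang 124.00 miss 10.11  capr 213 ang 125.10 miss 6.73  capr 216
```

Emit:
step_arm(
  steps=[
    [-10,0,0,0],
    [-20,0,0,0],
    [-30,0,0,0],
    [-30,0,0,0],
    [-20,0,-30,0],
    [-10,0,-45,0],
    [-10,0,-45,0],
    [0,0,0,0],
  ],
)

```text
time: 15.3
tool_pos: [0.3679, 0.0696, 0.2526]
tool_rot: [0.085, 0.958, 0.257, -0.097]
contact_force: [-0.3, 1.0, 0.1]
gripper_width: -0.003
```

```bash
python3 st.py; python3 sil.py u 131; python3 wr.py v scene side
python3 - <<'E'
from h import *
t=np.radians(70); o=np.array([.5927,-.0035]); X=np.array([np.cos(t),np.sin(t)]); Y=np.array([-np.sin(t),np.cos(t)])
for n,d in (("scene",0),("side",0)):
    im,W,st=shot(n); P=np.dstack([(W[...,:2]-o)@X,(W[...,:2]-o)@Y,W[...,2]])
    c=P[(np.abs(P[...,2]-.06)<.005)&(P[...,0]>-.1)&(P[...,0]<0)&(np.abs(P[...,1])<.034)]
    print(n,"cell top xmin",np.round(np.percentile(c[:,0],[0,1,3]),4) if len(c) else None,len(c))
    if n=="scene": cv2.imwrite("pics/end.png",cv2.resize(im[85:365,150:500,::-1],None,fx=2.1,fy=2.1,interpolation=2))
    for l in ("tip_box","reagent","beaker","wash"):
        b=boxes_of(n,l)[:1]; print(l,[np.round(x["box"]) for x in b])
E
```

```text
t 15.3 pos [0.3679 0.0696 0.2526] yaw 30.0 z [-0.142 -0.212 -0.967] press x -0.0076 y 0.2362 F [-0.3  1.   0.1] w -0.003
off handle line 0.23126705943102496
u ang 135.15 miss 5.81  capr 216 ang 135.44 miss 3.48  capr 216
scene 291 angle 135.94 miss mm -2.69 reach [0.074 0.218] head [ 0.5928 -0.0024]
side 241 angle 135.92 miss mm -2.4 reach [0.075 0.222] head [ 0.5918 -0.0015]
scene cell top xmin None 0
tip_box [array([218., 120.,  48.,  45.])]
reagent [array([418., 265.,  40.,  60.])]
beaker [array([294., 313.,  31.,  43.])]
wash [array([176., 162.,  30.,  51.])]
side cell top xmin None 0
tip_box [array([327., 158.,  46.,  29.])]
reagent [array([235., 295.,  43.,  71.])]
beaker [array([153., 236.,  34.,  45.])]
wash [array([266., 131.,  21.,  55.])]
```

View pics/end.png

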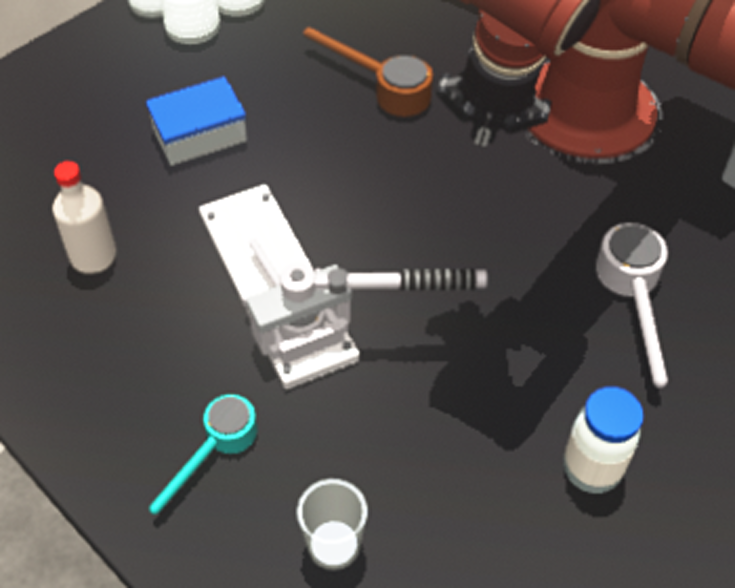

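```bash
python3 - <<'E'
from h import *
t=np.radians(70); o=np.array([.5927,-.0035]); X=np.array([np.cos(t),np.sin(t)]); Y=np.array([-np.sin(t),np.cos(t)])
def go(W,n):
    P=np.dstack([(W[...,:2]-o)@X,(W[...,:2]-o)@Y,W[...,2]]); c=P[(P[...,2]>.040)&(P[...,2]<.053)&(P[...,0]>-.24)&(P[...,0]<-.04)&(np.abs(P[...,1])<.03)]
    print(n,len(c),"handle end x",np.round(np.sort(c[:,0])[:4],4))
for n in ("scene","side"):
    go(np.load(n+"0.npz")["W"],n+" start"); go(shot(n)[1],n+" now")
s=[state()["contact_force"], state()["time"]]; print(s)
import sil
E
python3 sil.py x 135.5
```

```text
scene start 124 handle end x [-0.2082 -0.207  -0.2069 -0.2065]
scene now 100 handle end x [-0.1424 -0.141  -0.1378 -0.1368]
side start 94 handle end x [-0.2055 -0.2036 -0.2022 -0.2011]
side now 56 handle end x [-0.1394 -0.1357 -0.1331 -0.1321]
[array([-0.48133745,  0.06286878,  0.30808469]), 16.1]
x ang 135.37 miss 5.30  capr 216 ang 135.43 miss 3.51  capr 216
```

```bash
python3 -c "
from plant import *
print(job_done(), state()['time'])"
```

```text
the job is handed in; nothing more can be done
the job is handed in; nothing more can be done
```

I slid the steel cell home, pushed the wrench clockwise until its handle broke over, and let go. I handed the job in at about 16 s of the 72 s allowed. No verdict is reported, so the points below rest on my own measurements.

- **Cell:** I gripped the handle and slid the cell until it stopped hard at about 24 N. After release its rim measured at x ≈ -30 mm, which puts the axis at about 0. At the end the handle tip measured -139 to -142 mm against a nominal -140 mm, so the cell stayed home.
- **Click:** I pushed at the grip with shut fingers and the force levelled off at about 11 N. Both side-on cameras showed the fold at about 0.11 to 0.13 rad for about 0.6 s. After release the handle swung back about 11° (0.19 rad), so the true peak may have been nearer 0.19 rad, still under the 0.22 limit.
- **Handle straight again:** the depth fit matched the earlier straight readings. The silhouette estimate sat 2 to 4.5 mm above its baseline, which would read as about 0.04 to 0.08 rad. I took that as shading bias, so this is the one check that disagreed. The last picture looked straight.
- **Surroundings:** the bottles, box and beaker were detected where they started, within a few pixels. The robot was clear of everything, with no contact force.

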